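Clip the cover onto the glaze tub

TASK

Close the open glaze tub that stands in the wooden cradle: pick up the larger of the two clip-on covers by its handle, put its plug into the tub's mouth and press it straight down until both clip arms have snapped under the rim, then let go. The cradle is sprung and gives way under the push, so go by feel and never press harder than 35 N, or the rim cracks. Leave the small cover, jars, bowl and brushes where they are.

Things in the scene. Friction and masses are not known exactly. Their poses are not given: they have to be found in the camera images.
- cover: The larger clip-on cover, white plastic, about 0.12 kg, standing upright on its plug on the table. Origin: centre of the plug's underside; z up. Plug 79.6 (x) x 59.6 (y) mm, 20 mm deep, edges rounded at 4 mm; plate 100 x 80 mm from z = 20 to 25 mm; handle on top. Fits either way round (half turn about z); on the tub its x and y axes lie along those of tub_rim.
- cover_grip (a point): Where to grip the cover: on its axis, 49 mm above its origin, in the upper part of the handle, a solid block 46 mm (x) x 24 mm (y) that rises 34 mm from the plate (top at z = 59 mm, 10 mm above this point; plate's top 24 mm below this point). Grip it across y. Axes as the cover's.
- hook_left (a point): Tip of the hook of the +y clip arm, at the cover's (0, 36.5, 14) mm when closed. The cover has two like arms, 30 mm wide, hanging at its y sides from the plate's edge (outer faces at y = +-44 mm) to 1 mm above its underside, with hooks pointing inward and sloping lead-ins below. The arms are rigid; each slides outward on a spring.
- clip_left (a joint): How far the clip arm on the cover's +y side is pushed outward, m: 0 = closed (rest), at most 0.007. Passing the rim needs about 0.004; after the snap it is back near 0.
- clip_right (a joint): The same for the clip arm on the -y side.
- tub_rim (a point): Centre of the tub's mouth at the top of its rim; moves with the tub; z up, x along its long side. White open tub: mouth 82 (x) x 62 (y) mm, 60 mm high, rim flange 100 x 80 mm, 5 mm thick. Rim 94 mm above the table unloaded. Home: the cover's plate on the rim, its origin 20 mm below this point. The clips meet the rim when the origin is some 5 mm below it and snap under it at 19 mm.
- cradle: Wooden cradle fixed to the table that carries the tub on a spring; turned up to 0.5 rad either way. Base 140 (x) x 116 (y) mm, walls 50 mm high around the tub. Origin: centre of its underside; axes as the tub's. Over 35 N between the cover and the tub fails.
- tub (a joint): How far the tub has sunk in its sprung cradle, m: 0 = up (rest), 0.022 = on its stop. About 1 N per mm. The clips need some 10 to 16 N of push, so the tub sinks 8 to 15 mm before they snap; then the push drops by several N as the tub springs up against the cover. On the stop (about 23 N) the force rises steeply. Damped: press slowly (20 mm/s or less). Rises when let go.
- small_cover: The other cover, of the same shape but smaller (plate 72 x 60 mm, 59 mm high): does not fit; leave it. Origin: centre of its underside. The two covers may stand in either of two places.
- jar_a: Screw-cap glaze jar, 60 mm across, 85 mm high. Origin: centre of its underside. Leave it.
- jar_b: Screw-cap glaze jar, 56 mm across, 80 mm high. Origin: centre of its underside. Leave it.
- jar_c: Screw-cap glaze jar, 60 mm across, 90 mm high. Origin: centre of its underside. Leave it.
- bowl: White ceramic bowl, 110 mm across, 45 mm high. Origin: centre of its underside. Leave it.
- brush: Brush lying on the table on the robot's right, about 0.2 m long. Leave it.
- brush_cup: White cup with brushes standing in it, 80 mm across, about 200 mm high. Origin: centre of its underside. Leave it.

How it is judged:
On the way, in this order (a step that is already met when the one before it is completed fails the run):
1. the cover is lifted clear of the table (height (world z) of cover above 0.05 m), for 0.1 s.
2. the cover's plug is in the tub's mouth (z of cover in the frame of tub_rim below -0.003 m and x of cover in the frame of tub_rim between -0.005 and 0.005 m and y of cover in the frame of tub_rim between -0.005 and 0.005 m), for 0.1 s.
3. both clip arms have snapped under the rim (z of cover in the frame of tub_rim below -0.0182 m and value of joint each of clip_left, clip_right below 0.0012 m and x of cover in the frame of tub_rim between -0.005 and 0.005 m and y of cover in the frame of tub_rim between -0.005 and 0.005 m), for 0.2 s.
At the end, for the whole second after the job is handed in: The cover sits on the tub: its origin 18.2 mm or more below the rim's top and within 5 mm of the mouth's centre along each axis, level within 0.06 rad, both clip arms closed within 1.2 mm, the tub risen again (sunk less than 4 mm) and everything at rest (all of step 3 and angle between cover's own z axis and vertical below 0.06 rad and value of joint tub below 0.004 m and linear speed of cover below 0.01 m/s); the robot touches nothing.
It fails at once if cover and tub are pressed together harder than 35 N (contact force between cover and cradle above 35 N).
It fails at once if a bystander is moved more than 20 mm (distance of any of small_cover, jar_a, jar_b, jar_c, bowl, brush, brush_cup from where it was at the start of the episode above 0.02 m).
It also fails if it takes over 50 s, if anything falls off the work surface, if the arm or the gripper's body presses on something with over 40 N, if the wrist force passes 120 N, or if a joint passes its speed limit or range.

ROBOT

A 6-joint arm with a two-finger parallel gripper is mounted at the origin on the work surface. World frame = base frame: x ahead of the robot, y to its left, z up, the work surface at z = 0. Lengths are in m, angles in rad, forces in N, time in s.
With the tool pointing down it reaches from about 0.4 to 0.825 m from the base axis. Payload 7 kg.
Tool frame: the origin (TCP) lies midway between the tips of the shut fingers; the grasp point (between the pads) lies hold_point_z behind it (hold_point_z is the distance from the TCP to the grasp point, in m); z points along the fingers, y is the line along which they close (so a half turn about z gives the same grasp; the last joint's range is limited). The gripper opens to 88 mm and grips with 3 to 60 N. Pads are 19 mm wide; open, the fingers measure 130 mm over their backs; the gripper's body (78 mm by 193 mm) begins 47 mm behind the grasp point.
Start: joints at [-0.867, 0.359, 0.012, 0, -1.224, -0.288], TCP at [0.273, -0.617, 0.227] pointing down, gripper open.
Joint ranges: [-3.07, 3.07], [-1.43, 2.12], [-1.02, 1.25], [-3.03, 1.67], [-3.05, -0], [-3.03, 3.03]. Speed limits (rad/s): [2.39, 2.39, 3.01, 3.14, 3.14, 3.14].

INTERFACE

Orientations are given as [roll, pitch, yaw] about the fixed x, y, z axes, in that order (R = Rz(yaw) Ry(pitch) Rx(roll)).
In Python, from station import * gives the robot as it stands.
- The arm moves only by the tool apply_moves, never from a script. Its argument "steps" is a list of rows, each an object with "translation": the shift along the world's x, y, z scaled (see below), a list of three; "rotation": the turn, a rotation vector about the world's x, y, z scaled (see below), a list of three. A call has exactly 10 rows; each row is the pose to reach, as a shift and turn from the pose commanded when the call began; what a row does not reach only later rows make up. The controller multiplies each number of a shift by 250 mm and each number of a turn by 30 degrees. A row lasts 1/12 s, in which the tool goes at most 41.7 mm and 7.16 degrees, less where a joint would pass 70% of its speed; a pose out of reach is approached as far as the arm can. A call with a number of a shift or a turn outside -1 to 1 is refused whole. A call with a gripper value outside its range is refused whole. "jaw" is the closure, from -1 (fully open) to 1 (shut), so that 0 is half open, set as the call begins (left out, the last holds). The fingers move at their own pace and stop on an object; "newtons" is the grip in N (left out, the last holds). Time passes only in rows, so rows that repeat a pose let the fingers close, or fill a call up. It gives the time, the measured TCP pose, the force, the opening and the grip force at its end, in the units of the state.
- get_state(): the state, without advancing time (a new reading comes with each control period).
- grab_frame(name): name is "side" or "top"; returns the picture (480x640x3 uint8, blue, green, red); there is no depth.
- camera_model(name): a dict with "fx", "fy", "cx", "cy" (pixels), "k1" (the pictures are not rectified: a ray, as slopes to the right and down, at radius r is drawn at 1 + k1 r^2 times it, then the intrinsics apply), "xyz" and "rotation" of the camera in the world. Camera axes: x right, y down, z forward; pixel columns grow to the right and rows downward; lengths in m; the calibration is good to about 2 mm. A picture is of the moment at which its call begins. camera_model takes no time and is no camera call.
- job_done(): hands the job in; it is judged then, once.
The state is a dict: "t": time; "q": joint angles; "qd": joint speeds; "joint_efforts": joint torques, N m; "eef_pos": TCP position; "ee_rot": TCP orientation; "force": force on the tool from outside, world axes, zero at the start; "moment": the same for the moment, N m; "width": finger opening in m; "gripper_force": force on a finger pad.
Only numpy, scipy, OpenCV 4.12 (cv2) and the standard library are available. Lean on these libraries where they do the work, as an engineer would, in place of code of your own. Each camera call takes 0.05 s, during which the arm holds its last target. There are 200 camera calls.

## Working session

There is one attempt and no reset: what is moved stays moved. The work goes in short steps, Python scripts to look and compute and a tool call to move; the robot and the scene stay as the last step left them, time stands still between calls to the robot, and variables do not carry over. Pictures are saved under pics/ and viewed, at most 10 in all, crops included, and the job is handed in when it is done.

Besides the shell and the picture viewer there is one more tool, called after ">>>" in YAML: its name, and indented under it one key for each argument. apply_moves: Moves the arm, as the interface text tells. Shifts and turns lie within -1 to 1; 1 stands for 250 mm of shift or 30 degrees of turn. Its arguments: {"type":"object","properties":{"steps":{"type":"array"},"jaw":{"type":"number"},"newtons":{"type":"number"}},"required":["steps"]}

```bash
mkdir -p pics
python3 - <<'E'
from station import *
import cv2
for n in("top","side"):
    cv2.imwrite(f"pics/{n}1.png",grab_frame(n)); print(camera_model(n))
print(get_state())
try: print(hold_point_z)
except Exception as e: print(e)
E
```

```text
{'fx': 596.2224254765592, 'fy': 596.2224254765592, 'cx': 313.5071201543845, 'cy': 246.47204970947502, 'k1': -0.11112660094968208, 'xyz': array([ 0.48327151, -0.04280218,  1.22241573]), 'rotation': array([-3.07320366,  0.01546257, -1.58673887])}
{'fx': 607.5620594322629, 'fy': 607.5620594322629, 'cx': 321.73604371080245, 'cy': 245.51074337067928, 'k1': -0.017689166707389258, 'xyz': array([0.22022542, 0.81842044, 0.8097326 ]), 'rotation': array([-2.24374457,  0.02040408, -2.76995407])}
{'t': 0.1, 'q': array([-8.66914442e-01,  3.59333343e-01,  1.11625790e-02, -3.24569922e-04,
       -1.22410503e+00, -2.88133519e-01]), 'qd': array([-0.00094354, -0.00223485,  0.00208566,  0.00140723, -0.00090545,
       -0.00035607]), 'joint_efforts': array([-1.92548709e-03, -5.84164059e+01,  2.93750435e+01,  7.01545626e+00,
        1.01761168e-02, -6.42969667e-05]), 'eef_pos': array([ 0.27244043, -0.61709956,  0.22570706]), 'ee_rot': array([ 3.14008747e+00, -1.27895983e-04, -2.72595470e+00]), 'force': array([-0.36605801,  0.04075987,  0.54966715]), 'moment': array([0.01198421, 0.02774635, 0.01423158]), 'gripper_force': 0.0, 'width': 0.08776072107241169}
0.0188
```

View pics/top1.png

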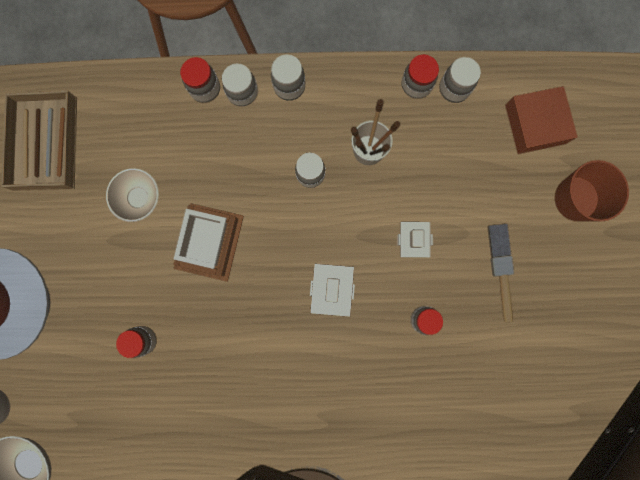

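View pics/side1.png

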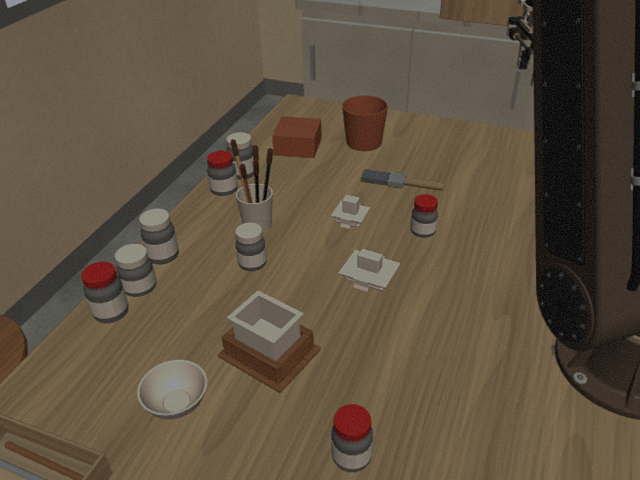

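The top view shows the larger cover at (332,290), the small one at (415,240) and the tub at (203,239). In the side view they are at (370,268), (350,212) and (265,325).

Run:
```python
import cv2,numpy as np
def c(n,u,v):
    im=cv2.imread(f"pics/{n}1.png")[v:v+60,u:u+80]
    return cv2.convertScaleAbs(cv2.resize(im,(400,300),interpolation=cv2.INTER_CUBIC),alpha=1.2)
a=np.vstack([np.hstack([c("top",292,260),c("top",168,208)]),np.hstack([c("side",330,235),c("side",225,285)])])
cv2.imwrite("pics/c1.png",a)
```

```text
(no output)
```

View pics/c1.png

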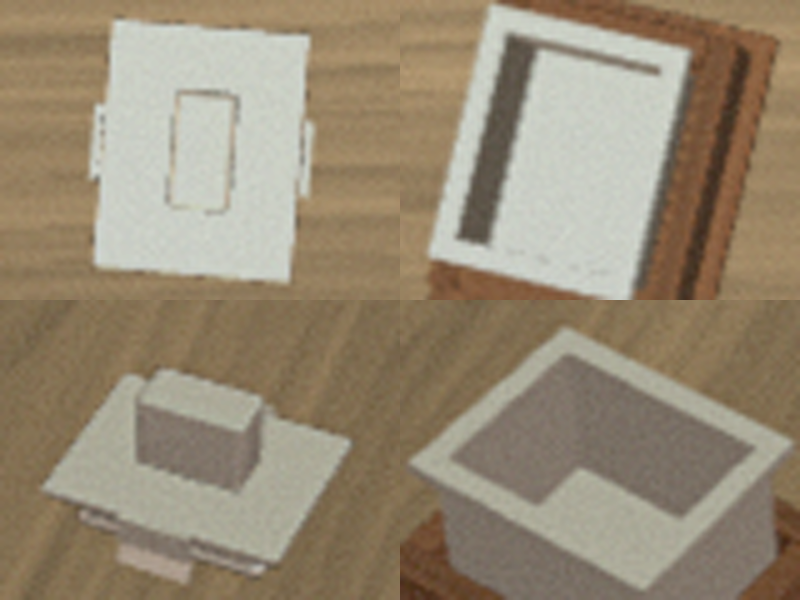

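The cover's plate corners and the tub's flange corners show clearly in both views. I'll fit the poses to them.

```bash
cat > h.py <<'E'
import numpy as np
from scipy.spatial.transform import Rotation as R
from scipy.optimize import least_squares
from station import camera_model
def proj(n,P):
    c=camera_model(n); p=(np.atleast_2d(P)-c["xyz"])@R.from_euler("xyz",c["rotation"]).as_matrix()
    s=p[:,:2]/p[:,2:]; s=s*(1+c["k1"]*(s**2).sum(1,keepdims=True))
    return s*[c["fx"],c["fy"]]+[c["cx"],c["cy"]]
def fit(obs,x0):  # obs: list of (cam, local pts, px)
    def f(x):
        T=R.from_euler("z",x[2]).as_matrix()
        return np.concatenate([(proj(n,np.array(L)@T.T+[x[0],x[1],0])-px).ravel() for n,L,px in obs])
    r=least_squares(f,x0); return r.x,np.abs(r.fun).max()
E
python3 - <<'E'
from h import *
def px(o,l): return np.array(l)/5+o
def rect(z): return [[50,40,z],[50,-40,z],[-50,-40,z],[-50,40,z]]
C=np.array(rect(25))/1e3; T=np.array(rect(94))/1e3
# image up=+x, left=+y
ct=("top",C,px([292,260],[(114,20),(310,36),(290,282),(95,266)])-.4)
tt=("top",T,px([168,208],[(92,5),(292,48),(232,300),(30,258)])-.4)
# side: order by projecting
from functools import partial
x,_=fit([ct],[.4,-.07,0]); y,_=fit([tt],[.5,.18,0])
def side(x,L,p):
    G=L@R.from_euler("z",x[2]).as_matrix().T+[x[0],x[1],0]; q=proj("side",G)
    return ("side",L,np.array([p[np.argmin(((p-a)**2).sum(1))] for a in q]))
cs=side(x,C,px([330,235],[(43,190),(128,75),(350,140),(278,263)])-.4)
ts=side(y,T,px([225,285],[(166,27),(10,161),(393,143),(245,290)])-.4)
for o in([ct],[cs],[ct,cs]): print("cover",fit(o,x))
for o in([tt],[ts],[tt,ts]): print("tub",fit(o,y))
E
```

```text
cover (array([ 0.4780258 , -0.06136707, -0.09722373]), np.float64(0.4732729485601226))
cover (array([ 0.47861257, -0.05997427, -0.09399488]), np.float64(0.8050157070432533))
cover (array([ 0.47838936, -0.06088899, -0.095981  ]), np.float64(1.0564275055746748))
tub (array([ 0.58064274,  0.19058415, -0.23472542]), np.float64(0.5442546987237051))
tub (array([ 0.58117649,  0.19098807, -0.24973942]), np.float64(0.5281569289665526))
tub (array([ 0.58096214,  0.19081365, -0.24238646]), np.float64(0.677933323142156))
```

>>> apply_moves:
  steps:
    - {"translation": [0.02,0.06,0],"rotation": [0,0,-0.03]}
    - {"translation": [0.06,0.16,0],"rotation": [0,0,-0.08]}
    - {"translation": [0.11,0.27,0],"rotation": [0,0,-0.14]}
    - {"translation": [0.16,0.39,0],"rotation": [0,0,-0.2]}
    - {"translation": [0.21,0.51,0],"rotation": [0,0,-0.26]}
    - {"translation": [0.26,0.63,0],"rotation": [0,0,-0.32]}
    - {"translation": [0.3,0.74,0],"rotation": [0,0,-0.38]}
    - {"translation": [0.34,0.85,0],"rotation": [0,0,-0.43]}
    - {"translation": [0.38,0.94,0],"rotation": [0,0,-0.48]}
    - {"translation": [0.4,1.0,0],"rotation": [0,0,-0.5]}
  jaw: -1

```text
t: 0.93
eef_pos: [0.3731, -0.3654, 0.2265]
ee_rot: [3.141, 0.0, -2.988]
force: [-0.1, 0.3, -0.4]
width: 0.0877
gripper_force: 0.0
```

>>> apply_moves:
  steps:
    - {"translation": [0.02,0.06,-0.01],"rotation": [0,0,-0.03]}
    - {"translation": [0.06,0.16,-0.03],"rotation": [0,0,-0.08]}
    - {"translation": [0.11,0.27,-0.06],"rotation": [0,0,-0.14]}
    - {"translation": [0.16,0.39,-0.1],"rotation": [0,0,-0.2]}
    - {"translation": [0.21,0.51,-0.15],"rotation": [0,0,-0.26]}
    - {"translation": [0.26,0.63,-0.2],"rotation": [0,0,-0.32]}
    - {"translation": [0.3,0.74,-0.24],"rotation": [0,0,-0.38]}
    - {"translation": [0.34,0.85,-0.28],"rotation": [0,0,-0.43]}
    - {"translation": [0.38,0.94,-0.3],"rotation": [0,0,-0.46]}
    - {"translation": [0.4,1.0,-0.3],"rotation": [0,0,-0.477]}

```text
t: 1.77
eef_pos: [0.4725, -0.1155, 0.1502]
ee_rot: [-3.141, -0.002, 3.046]
force: [-0.7, 0.3, 0.0]
width: 0.0877
gripper_force: 0.0
```

>>> apply_moves:
  steps:
    - {"translation": [0.002,0.02,0],"rotation": [0,0,0]}
    - {"translation": [0.006,0.06,0],"rotation": [0,0,0]}
    - {"translation": [0.01,0.11,0],"rotation": [0,0,0]}
    - {"translation": [0.015,0.16,0],"rotation": [0,0,0]}
    - {"translation": [0.02,0.2,0],"rotation": [0,0,0]}
    - {"translation": [0.022,0.222,0],"rotation": [0,0,0]}
    - {"translation": [0.022,0.222,0],"rotation": [0,0,0]}
    - {"translation": [0.022,0.222,0],"rotation": [0,0,0]}
    - {"translation": [0.022,0.222,0],"rotation": [0,0,0]}
    - {"translation": [0.022,0.222,0],"rotation": [0,0,0]}

```text
t: 2.6
eef_pos: [0.478, -0.0625, 0.1515]
ee_rot: [-3.142, -0.0, 3.045]
force: [0.2, 0.3, -0.1]
width: 0.0878
gripper_force: 0.0
```

>>> apply_moves:
  steps:
    - {"translation": [0,0.006,-0.03],"rotation": [0,0,0]}
    - {"translation": [0,0.006,-0.09],"rotation": [0,0,0]}
    - {"translation": [0,0.006,-0.16],"rotation": [0,0,0]}
    - {"translation": [0,0.006,-0.23],"rotation": [0,0,0]}
    - {"translation": [0,0.006,-0.3],"rotation": [0,0,0]}
    - {"translation": [0,0.006,-0.36],"rotation": [0,0,0]}
    - {"translation": [0,0.006,-0.41],"rotation": [0,0,0]}
    - {"translation": [0,0.006,-0.45],"rotation": [0,0,0]}
    - {"translation": [0,0.006,-0.475],"rotation": [0,0,0]}
    - {"translation": [0,0.006,-0.482],"rotation": [0,0,0]}

```text
t: 3.43
eef_pos: [0.4772, -0.0608, 0.0297]
ee_rot: [-3.141, -0.002, 3.045]
force: [-0.1, -0.1, -0.6]
width: 0.0881
gripper_force: 0.0
```

>>> apply_moves:
  steps:
    - {"translation": [0,0,0],"rotation": [0,0,0]}
    - {"translation": [0,0,0],"rotation": [0,0,0]}
    - {"translation": [0,0,0],"rotation": [0,0,0]}
    - {"translation": [0,0,0],"rotation": [0,0,0]}
    - {"translation": [0,0,0],"rotation": [0,0,0]}
    - {"translation": [0,0,0],"rotation": [0,0,0]}
    - {"translation": [0,0,0],"rotation": [0,0,0]}
    - {"translation": [0,0,0],"rotation": [0,0,0]}
    - {"translation": [0,0,0],"rotation": [0,0,0]}
    - {"translation": [0,0,0],"rotation": [0,0,0]}
  jaw: 1
  newtons: 45

```text
t: 4.27
eef_pos: [0.4781, -0.0605, 0.0311]
ee_rot: [-3.142, 0.0, 3.046]
force: [-1.1, -2.3, 1.7]
width: 0.0266
gripper_force: 0.8
```

>>> apply_moves:
  steps:
    - {"translation": [0,0,0],"rotation": [0,0,0]}
    - {"translation": [0,0,0],"rotation": [0,0,0]}
    - {"translation": [0,0,0],"rotation": [0,0,0]}
    - {"translation": [0,0,0],"rotation": [0,0,0]}
    - {"translation": [0,0,0.02],"rotation": [0,0,0]}
    - {"translation": [0,0,0.06],"rotation": [0,0,0]}
    - {"translation": [0,0,0.12],"rotation": [0,0,0]}
    - {"translation": [0,0,0.18],"rotation": [0,0,0]}
    - {"translation": [0,0,0.24],"rotation": [0,0,0]}
    - {"translation": [0,0,0.3],"rotation": [0,0,0]}

```text
t: 5.1
eef_pos: [0.4778, -0.0605, 0.1069]
ee_rot: [3.142, -0.0, 3.046]
force: [-0.7, 0.9, -1.9]
width: 0.0237
gripper_force: 45.0
```

>>> apply_moves:
  steps:
    - {"translation": [0,0,0.06],"rotation": [0,0,0]}
    - {"translation": [0,0,0.12],"rotation": [0,0,0]}
    - {"translation": [0,0,0.17],"rotation": [0,0,0]}
    - {"translation": [0,0,0.21],"rotation": [0,0,0]}
    - {"translation": [0,0,0.24],"rotation": [0,0,0]}
    - {"translation": [0,0,0.24],"rotation": [0,0,0]}
    - {"translation": [0,0,0.24],"rotation": [0,0,0]}
    - {"translation": [0,0,0.24],"rotation": [0,0,0]}
    - {"translation": [0,0,0.24],"rotation": [0,0,0]}
    - {"translation": [0,0,0.24],"rotation": [0,0,0]}

```text
t: 5.93
eef_pos: [0.4777, -0.0605, 0.1653]
ee_rot: [-3.141, -0.001, 3.046]
force: [0.5, 0.4, -1.3]
width: 0.024
gripper_force: 45.0
```

>>> apply_moves:
  steps:
    - {"translation": [0.02,0.05,0],"rotation": [0,0,-0.01]}
    - {"translation": [0.06,0.14,0],"rotation": [0,0,-0.04]}
    - {"translation": [0.1,0.25,0],"rotation": [0,0,-0.07]}
    - {"translation": [0.15,0.37,0],"rotation": [0,0,-0.1]}
    - {"translation": [0.2,0.5,0],"rotation": [0,0,-0.14]}
    - {"translation": [0.25,0.62,0],"rotation": [0,0,-0.18]}
    - {"translation": [0.3,0.74,0],"rotation": [0,0,-0.21]}
    - {"translation": [0.35,0.85,0],"rotation": [0,0,-0.24]}
    - {"translation": [0.39,0.94,0],"rotation": [0,0,-0.27]}
    - {"translation": [0.41,1.0,0],"rotation": [0,0,-0.28]}

```text
t: 6.77
eef_pos: [0.5814, 0.1917, 0.1651]
ee_rot: [-3.141, -0.0, 2.9]
force: [0.4, 0.2, -1.4]
width: 0.0237
gripper_force: 45.0
```

>>> apply_moves:
  steps:
    - {"translation": [0,0.005,0],"rotation": [0,0,0]}
    - {"translation": [0,0.005,0],"rotation": [0,0,0]}
    - {"translation": [0,0.005,0],"rotation": [0,0,0]}
    - {"translation": [0,0.005,0],"rotation": [0,0,0]}
    - {"translation": [0,0.005,0],"rotation": [0,0,0]}
    - {"translation": [0,0.005,0],"rotation": [0,0,0]}
    - {"translation": [0,0.005,-0.01],"rotation": [0,0,0]}
    - {"translation": [0,0.005,-0.03],"rotation": [0,0,0]}
    - {"translation": [0,0.005,-0.05],"rotation": [0,0,0]}
    - {"translation": [0,0.005,-0.06],"rotation": [0,0,0]}

```text
t: 7.6
eef_pos: [0.5801, 0.1905, 0.1499]
ee_rot: [-3.141, -0.001, 2.899]
force: [0.0, 0.4, -2.2]
width: 0.024
gripper_force: 45.0
```

Run:
```python
from station import *
from h import *
import cv2
s=get_state(); print(s["eef_pos"],s["ee_rot"],s["force"])
im=grab_frame("side")[220:370,190:340]; b=grab_frame("top")[160:310,120:270]
f=lambda x:cv2.resize(x,(600,600),interpolation=cv2.INTER_CUBIC)
a=np.hstack([cv2.resize(im,(400,400),interpolation=2),cv2.resize(b,(400,400),interpolation=2)])
cv2.imwrite("pics/s2.png",a)
```

```text
[0.58012211 0.19049287 0.14993654] [-3.14089034e+00 -9.93129715e-04  2.89896365e+00] [ 0.00331138  0.37244775 -2.17915145]
```

View pics/s2.png

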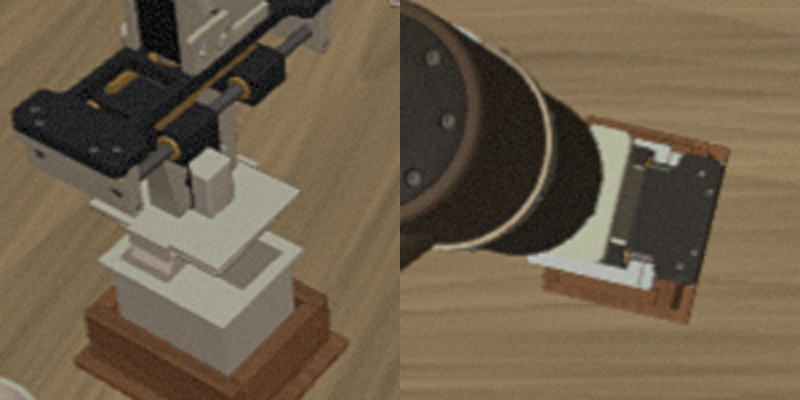

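The cover hangs level just above the tub: plate corners at (92,203), (299,190) and (218,274) in the crop, tub corners at (98,263), (301,250) and (224,327). I'll check the alignment numerically.

Run:
```python
from h import *
L=np.array([[50,40,0],[-50,40,0],[-50,-40,0],[50,-40,0]])/1e3
f=lambda p:np.array(p)/ (400/150)+[190,220]-.3
pc=f([(92,203),(299,190),(218,274)]); pt=f([(98,263),(301,250),(224,327)])
T=R.from_euler("z",-.242).as_matrix()
for nm,p,z in(("tub",pt,.094),("cover",pc,.1448)):
    W=L@T.T+[.581,.1908,z]; q=proj("side",W)
    idx=[q[:,0].argmin(),q[:,0].argmax(),q[:,1].argmax()]
    def g(x):
        T=R.from_euler("z",x[2]).as_matrix()
        return (proj("side",L[idx]@T.T+[x[0],x[1],z])-p).ravel()
    r=least_squares(g,[.581,.1908,-.242]); print(nm,r.x,np.abs(r.fun).max())
```

```text
tub [ 0.58147697  0.1922737  -0.22821004] 0.6593513421924513
cover [ 0.57924495  0.19361517 -0.24560571] 1.244975317841039
```

The side-only reading is coarse, but it agrees within about 2 mm. I'll descend to just above the rim, then go slowly by feel.

>>> apply_moves:
  steps:
    - {"translation": [0,0,-0.01],"rotation": [0,0,0]}
    - {"translation": [0,0,-0.025],"rotation": [0,0,0]}
    - {"translation": [0,0,-0.04],"rotation": [0,0,0]}
    - {"translation": [0,0,-0.055],"rotation": [0,0,0]}
    - {"translation": [0,0,-0.07],"rotation": [0,0,0]}
    - {"translation": [0,0,-0.08],"rotation": [0,0,0]}
    - {"translation": [0,0,-0.088],"rotation": [0,0,0]}
    - {"translation": [0,0,-0.088],"rotation": [0,0,0]}
    - {"translation": [0,0,-0.088],"rotation": [0,0,0]}
    - {"translation": [0,0,-0.088],"rotation": [0,0,0]}

```text
t: 8.53
eef_pos: [0.5808, 0.1908, 0.1293]
ee_rot: [3.141, 0.0, 2.899]
force: [1.2, -0.5, -2.0]
width: 0.0237
gripper_force: 45.0
```

>>> apply_moves:
  steps:
    - {"translation": [0,0,-0.004],"rotation": [0,0,0]}
    - {"translation": [0,0,-0.008],"rotation": [0,0,0]}
    - {"translation": [0,0,-0.012],"rotation": [0,0,0]}
    - {"translation": [0,0,-0.016],"rotation": [0,0,0]}
    - {"translation": [0,0,-0.02],"rotation": [0,0,0]}
    - {"translation": [0,0,-0.024],"rotation": [0,0,0]}
    - {"translation": [0,0,-0.028],"rotation": [0,0,0]}
    - {"translation": [0,0,-0.028],"rotation": [0,0,0]}
    - {"translation": [0,0,-0.028],"rotation": [0,0,0]}
    - {"translation": [0,0,-0.028],"rotation": [0,0,0]}

```text
t: 9.37
eef_pos: [0.5807, 0.1908, 0.1221]
ee_rot: [3.142, 0.0, 2.899]
force: [0.5, 0.4, -1.0]
width: 0.0237
gripper_force: 45.0
```

>>> apply_moves:
  steps:
    - {"translation": [0,0,-0.003],"rotation": [0,0,0]}
    - {"translation": [0,0,-0.006],"rotation": [0,0,0]}
    - {"translation": [0,0,-0.009],"rotation": [0,0,0]}
    - {"translation": [0,0,-0.012],"rotation": [0,0,0]}
    - {"translation": [0,0,-0.014],"rotation": [0,0,0]}
    - {"translation": [0,0,-0.016],"rotation": [0,0,0]}
    - {"translation": [0,0,-0.016],"rotation": [0,0,0]}
    - {"translation": [0,0,-0.016],"rotation": [0,0,0]}
    - {"translation": [0,0,-0.016],"rotation": [0,0,0]}
    - {"translation": [0,0,-0.016],"rotation": [0,0,0]}

```text
t: 10.2
eef_pos: [0.5807, 0.1908, 0.1183]
ee_rot: [3.141, 0.0, 2.899]
force: [-0.7, 0.2, 3.1]
width: 0.0236
gripper_force: 45.0
```

Run:
```python
from station import *
from h import *
import cv2
s=get_state(); print(s["eef_pos"],s["force"],s["moment"])
im=grab_frame("side")[250:340,215:335]
cv2.imwrite("pics/s3.png",cv2.resize(im,(800,600),interpolation=2))
```

```text
[0.58072053 0.1908192  0.11826785] [-0.68589222  0.23209248  3.12522051] [-0.18322418  0.32167306  0.01622999]
```

View pics/s3.png

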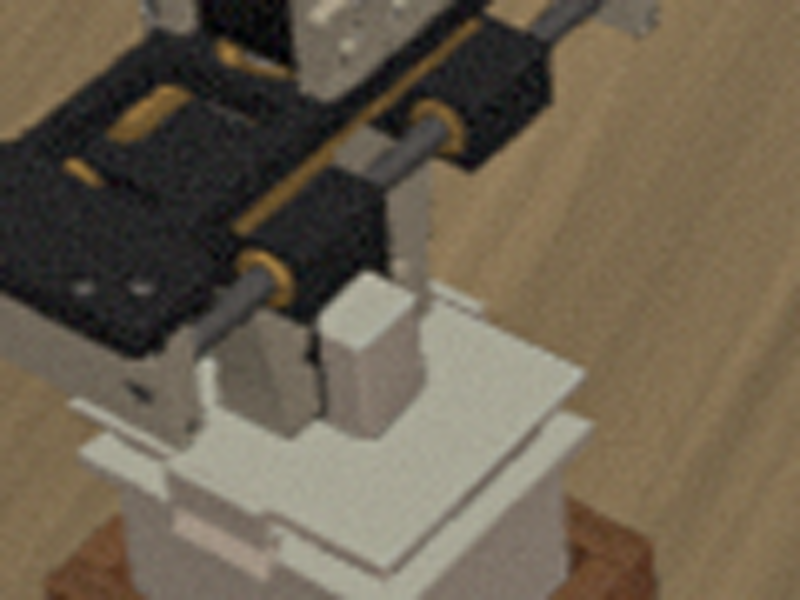

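The plug is in the mouth, with the plate about 15–17 mm above the rim and the clip arm outside the flange. I'll press on slowly.

>>> apply_moves:
  steps:
    - {"translation": [0,0,-0.004],"rotation": [0,0,0]}
    - {"translation": [0,0,-0.008],"rotation": [0,0,0]}
    - {"translation": [0,0,-0.012],"rotation": [0,0,0]}
    - {"translation": [0,0,-0.016],"rotation": [0,0,0]}
    - {"translation": [0,0,-0.02],"rotation": [0,0,0]}
    - {"translation": [0,0,-0.024],"rotation": [0,0,0]}
    - {"translation": [0,0,-0.028],"rotation": [0,0,0]}
    - {"translation": [0,0,-0.032],"rotation": [0,0,0]}
    - {"translation": [0,0,-0.032],"rotation": [0,0,0]}
    - {"translation": [0,0,-0.032],"rotation": [0,0,0]}

```text
t: 11.08
eef_pos: [0.5812, 0.191, 0.1106]
ee_rot: [3.141, 0.001, 2.9]
force: [-0.9, 0.7, 7.4]
width: 0.0237
gripper_force: 45.0
```

>>> apply_moves:
  steps:
    - {"translation": [0,0,-0.004],"rotation": [0,0,0]}
    - {"translation": [0,0,-0.008],"rotation": [0,0,0]}
    - {"translation": [0,0,-0.012],"rotation": [0,0,0]}
    - {"translation": [0,0,-0.016],"rotation": [0,0,0]}
    - {"translation": [0,0,-0.016],"rotation": [0,0,0]}
    - {"translation": [0,0,-0.016],"rotation": [0,0,0]}
    - {"translation": [0,0,-0.016],"rotation": [0,0,0]}
    - {"translation": [0,0,-0.016],"rotation": [0,0,0]}
    - {"translation": [0,0,-0.016],"rotation": [0,0,0]}
    - {"translation": [0,0,-0.016],"rotation": [0,0,0]}

```text
t: 11.92
eef_pos: [0.5813, 0.191, 0.1071]
ee_rot: [3.141, 0.001, 2.9]
force: [-2.5, 0.7, 8.9]
width: 0.0236
gripper_force: 45.0
```

>>> apply_moves:
  steps:
    - {"translation": [0,0,-0.003],"rotation": [0,0,0]}
    - {"translation": [0,0,-0.006],"rotation": [0,0,0]}
    - {"translation": [0,0,-0.009],"rotation": [0,0,0]}
    - {"translation": [0,0,-0.012],"rotation": [0,0,0]}
    - {"translation": [0,0,-0.015],"rotation": [0,0,0]}
    - {"translation": [0,0,-0.018],"rotation": [0,0,0]}
    - {"translation": [0,0,-0.02],"rotation": [0,0,0]}
    - {"translation": [0,0,-0.02],"rotation": [0,0,0]}
    - {"translation": [0,0,-0.02],"rotation": [0,0,0]}
    - {"translation": [0,0,-0.02],"rotation": [0,0,0]}

```text
t: 12.75
eef_pos: [0.5814, 0.1911, 0.1024]
ee_rot: [3.14, 0.002, 2.9]
force: [-2.9, -0.3, 12.2]
width: 0.0239
gripper_force: 45.0
```

>>> apply_moves:
  steps:
    - {"translation": [0,0,-0.003],"rotation": [0,0,0]}
    - {"translation": [0,0,-0.006],"rotation": [0,0,0]}
    - {"translation": [0,0,-0.009],"rotation": [0,0,0]}
    - {"translation": [0,0,-0.012],"rotation": [0,0,0]}
    - {"translation": [0,0,-0.015],"rotation": [0,0,0]}
    - {"translation": [0,0,-0.016],"rotation": [0,0,0]}
    - {"translation": [0,0,-0.016],"rotation": [0,0,0]}
    - {"translation": [0,0,-0.016],"rotation": [0,0,0]}
    - {"translation": [0,0,-0.016],"rotation": [0,0,0]}
    - {"translation": [0,0,-0.016],"rotation": [0,0,0]}

```text
t: 13.58
eef_pos: [0.5812, 0.191, 0.0979]
ee_rot: [3.141, 0.001, 2.9]
force: [-0.9, -0.2, 9.2]
width: 0.0235
gripper_force: 45.0
```

>>> apply_moves:
  steps:
    - {"translation": [0,0,-0.003],"rotation": [0,0,0]}
    - {"translation": [0,0,-0.006],"rotation": [0,0,0]}
    - {"translation": [0,0,-0.009],"rotation": [0,0,0]}
    - {"translation": [0,0,-0.012],"rotation": [0,0,0]}
    - {"translation": [0,0,-0.012],"rotation": [0,0,0]}
    - {"translation": [0,0,-0.012],"rotation": [0,0,0]}
    - {"translation": [0,0,-0.012],"rotation": [0,0,0]}
    - {"translation": [0,0,-0.012],"rotation": [0,0,0]}
    - {"translation": [0,0,-0.012],"rotation": [0,0,0]}
    - {"translation": [0,0,-0.012],"rotation": [0,0,0]}

```text
t: 14.42
eef_pos: [0.5812, 0.191, 0.0953]
ee_rot: [3.141, 0.001, 2.9]
force: [-3.0, 0.0, 11.2]
width: 0.0235
gripper_force: 45.0
```

>>> apply_moves:
  steps:
    - {"translation": [0,0,-0.003],"rotation": [0,0,0]}
    - {"translation": [0,0,-0.006],"rotation": [0,0,0]}
    - {"translation": [0,0,-0.009],"rotation": [0,0,0]}
    - {"translation": [0,0,-0.012],"rotation": [0,0,0]}
    - {"translation": [0,0,-0.012],"rotation": [0,0,0]}
    - {"translation": [0,0,-0.012],"rotation": [0,0,0]}
    - {"translation": [0,0,-0.012],"rotation": [0,0,0]}
    - {"translation": [0,0,-0.012],"rotation": [0,0,0]}
    - {"translation": [0,0,-0.012],"rotation": [0,0,0]}
    - {"translation": [0,0,-0.012],"rotation": [0,0,0]}

```text
t: 15.25
eef_pos: [0.5812, 0.191, 0.0926]
ee_rot: [3.141, 0.002, 2.9]
force: [-4.4, -0.4, 14.1]
width: 0.0239
gripper_force: 45.0
```

Run:
```python
from station import *
import cv2
im=grab_frame("side")[250:340,215:335]
cv2.imwrite("pics/s4.png",cv2.resize(im,(800,600),interpolation=2))
```

```text
(no output)
```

View pics/s4.png

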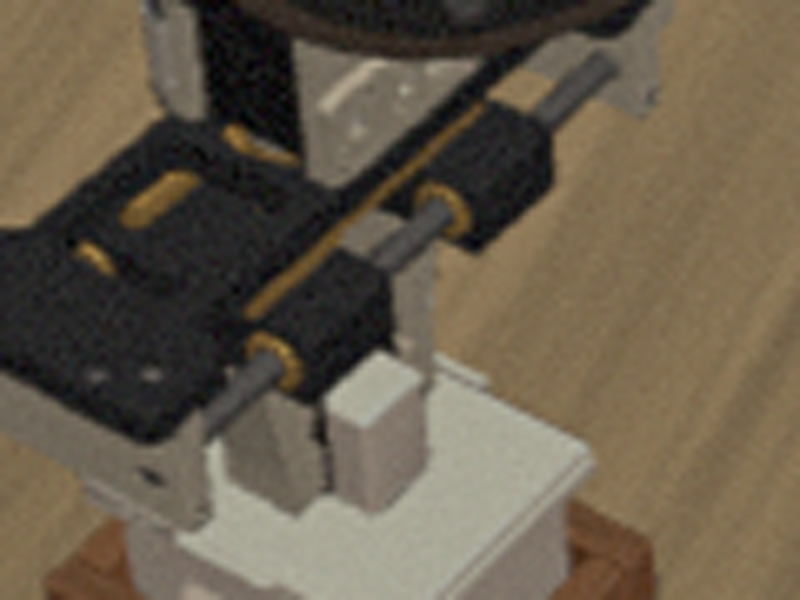

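The plate now sits on the rim at all visible edges. The force dropped from 12 to 9 N and then rose again at about 1 N/mm, which is the snap. I'll let the tub come up slowly, then release.

>>> apply_moves:
  steps:
    - {"translation": [0,0,0.005],"rotation": [0,0,0]}
    - {"translation": [0,0,0.01],"rotation": [0,0,0]}
    - {"translation": [0,0,0.015],"rotation": [0,0,0]}
    - {"translation": [0,0,0.02],"rotation": [0,0,0]}
    - {"translation": [0,0,0.025],"rotation": [0,0,0]}
    - {"translation": [0,0,0.03],"rotation": [0,0,0]}
    - {"translation": [0,0,0.035],"rotation": [0,0,0]}
    - {"translation": [0,0,0.04],"rotation": [0,0,0]}
    - {"translation": [0,0,0.044],"rotation": [0,0,0]}
    - {"translation": [0,0,0.044],"rotation": [0,0,0]}

```text
t: 16.13
eef_pos: [0.5811, 0.191, 0.1024]
ee_rot: [3.141, 0.001, 2.899]
force: [0.6, -1.4, 3.9]
width: 0.0237
gripper_force: 45.0
```

>>> apply_moves:
  steps:
    - {"translation": [0,0,0],"rotation": [0,0,0]}
    - {"translation": [0,0,0],"rotation": [0,0,0]}
    - {"translation": [0,0,0],"rotation": [0,0,0]}
    - {"translation": [0,0,0],"rotation": [0,0,0]}
    - {"translation": [0,0,0],"rotation": [0,0,0]}
    - {"translation": [0,0,0],"rotation": [0,0,0]}
    - {"translation": [0,0,0],"rotation": [0,0,0]}
    - {"translation": [0,0,0],"rotation": [0,0,0]}
    - {"translation": [0,0,0],"rotation": [0,0,0]}
    - {"translation": [0,0,0],"rotation": [0,0,0]}

```text
t: 16.97
eef_pos: [0.581, 0.191, 0.1023]
ee_rot: [3.141, 0.001, 2.899]
force: [2.8, 1.4, 4.9]
width: 0.0238
gripper_force: 45.0
```

>>> apply_moves:
  steps:
    - {"translation": [0,0,0.004],"rotation": [0,0,0]}
    - {"translation": [0,0,0.008],"rotation": [0,0,0]}
    - {"translation": [0,0,0.008],"rotation": [0,0,0]}
    - {"translation": [0,0,0.008],"rotation": [0,0,0]}
    - {"translation": [0,0,0.008],"rotation": [0,0,0]}
    - {"translation": [0,0,0.008],"rotation": [0,0,0]}
    - {"translation": [0,0,0.008],"rotation": [0,0,0]}
    - {"translation": [0,0,0.008],"rotation": [0,0,0]}
    - {"translation": [0,0,0.008],"rotation": [0,0,0]}
    - {"translation": [0,0,0.008],"rotation": [0,0,0]}

```text
t: 17.8
eef_pos: [0.5802, 0.1905, 0.1039]
ee_rot: [-3.141, -0.001, 2.899]
force: [-1.1, -0.1, 2.6]
width: 0.0237
gripper_force: 45.0
```

>>> apply_moves:
  steps:
    - {"translation": [0,0,0],"rotation": [0,0,0]}
    - {"translation": [0,0,0],"rotation": [0,0,0]}
    - {"translation": [0,0,0],"rotation": [0,0,0]}
    - {"translation": [0,0,0],"rotation": [0,0,0]}
    - {"translation": [0,0,0],"rotation": [0,0,0]}
    - {"translation": [0,0,0],"rotation": [0,0,0]}
    - {"translation": [0,0,0],"rotation": [0,0,0]}
    - {"translation": [0,0,0],"rotation": [0,0,0]}
    - {"translation": [0,0,0],"rotation": [0,0,0]}
    - {"translation": [0,0,0],"rotation": [0,0,0]}
  jaw: -0.2

```text
t: 18.63
eef_pos: [0.5806, 0.1908, 0.104]
ee_rot: [-3.142, -0.0, 2.899]
force: [-0.0, 0.4, -0.5]
width: 0.0526
gripper_force: 0.0
```

>>> apply_moves:
  steps:
    - {"translation": [0,0,0.02],"rotation": [0,0,0]}
    - {"translation": [0,0,0.06],"rotation": [0,0,0]}
    - {"translation": [0,0,0.12],"rotation": [0,0,0]}
    - {"translation": [0,0,0.2],"rotation": [0,0,0]}
    - {"translation": [0,0,0.28],"rotation": [0,0,0]}
    - {"translation": [0,0,0.36],"rotation": [0,0,0]}
    - {"translation": [0,0,0.42],"rotation": [0,0,0]}
    - {"translation": [0,0,0.46],"rotation": [0,0,0]}
    - {"translation": [0,0,0.48],"rotation": [0,0,0]}
    - {"translation": [0,0,0.48],"rotation": [0,0,0]}

```text
t: 19.47
eef_pos: [0.581, 0.191, 0.2255]
ee_rot: [3.14, 0.002, 2.899]
force: [-0.8, -1.0, -0.0]
width: 0.0525
gripper_force: 0.0
```

Run:
```python
from station import *
import cv2
im=grab_frame("side")[250:370,205:365]
cv2.imwrite("pics/s5.png",cv2.resize(im,(800,600),interpolation=2))
```

```text
(no output)
```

View pics/s5.png

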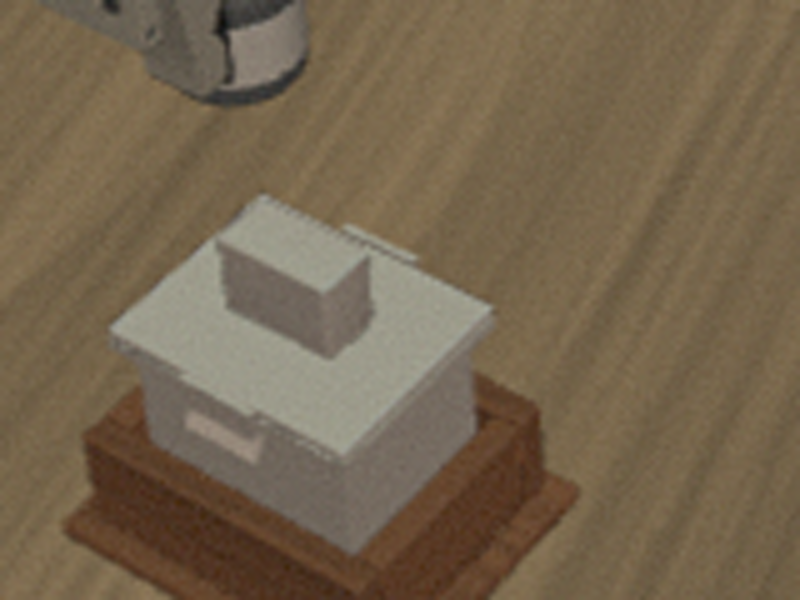

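The cover sits level and flush on the tub, with plate corners at (112,330), (490,310) and (345,460). The tub has risen, the gripper is clear, and the clip is closed against the flange.

```bash
python3 -c "
from station import *
print(job_done())"
```

```text
the job is handed in; nothing more can be done
None
```

The larger cover is on the tub, and I released it and handed the job in at about 19.5 s; `job_done()` returned no verdict. The highest wrist force I read was about 14 N, the press force dropped as expected at the snap, and the last picture shows the cover level and flush; only the clip on the camera side is visible closed.

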